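# Hang the tool rack on its spring stud

### The arm

A 6-joint arm with a two-finger parallel gripper is mounted at the origin on the work surface. World frame = base frame: x ahead of the robot, y to its left, z up, the work surface at z = 0. Lengths are in m, angles in degrees, forces in N, time in s.
With the tool pointing down it reaches from about 0.275 to 1 m from the base axis. Payload 8.4 kg.
Tool frame: the origin (TCP) lies midway between the tips of the shut fingers; the grasp point (between the pads) lies 19 mm behind it (manip.grip_point_offset is the distance from the TCP to the grasp point, in m); z points along the fingers, y is the line along which they close (so a half turn about z gives the same grasp; the last joint's range is limited). The gripper opens to 85 mm and grips with 20 to 120 N. Pads are 22 mm wide; open, the fingers measure 114 mm over their backs; the gripper's body (76 mm by 85 mm) begins 54 mm behind the grasp point. The pads swing forward as they close: fully open they stand 13 mm farther back than shut.
Start: joints at [-0.138, 20.225, 93.587, -0, 66.188, -0.138], TCP at [0.625, -0, 0.231] pointing down, gripper open.
Joint ranges: [-150.9, 150.9], [-52.94, 120.26], [3.33, 152.33], [-74.26, 254.26], [0, 154.13], [-172.89, 172.89]. Speed limits (degrees/s): [127.2, 127.2, 159.86, 180, 180, 180].

### API

Orientations are given as [roll, pitch, yaw] about the fixed x, y, z axes, in that order (R = Rz(yaw) Ry(pitch) Rx(roll)).
In Python, from cell import manip gives the robot as it stands. Calls block until the motion is done:
- manip.move_ptp(position, orientation): joint-space move of the TCP to a pose.
- manip.move_l(position, feed=0.15, rotation=None, threshold=None): straight line of the TCP; rotation=None keeps the orientation; feed is the mean speed in m/s. With threshold (N) it stops when the force on the tool has changed by that much, and returns True; else False.
- manip.goto_joints(angles): joint-space move.
- manip.set_gripper(opening, force=None): finger opening in m; force is the grip in N (None keeps the last); returns when the fingers have stopped.
- manip.sleep(seconds).
- manip.solve_ik(position, orientation): joint angles nearest the present ones, or None.
- manip.get_state(): the state.
- manip.read_camera(name): name is "scene" or "side" or "wrist"; returns (picture, depth): 384x512x3 uint8, red, green, blue; 384x512 float32, m along the optical axis (not along the pixel's ray), 0 where there is no reading.
- manip.camera_info(name): a dict with "intrinsics" (3x3 intrinsics, pixels), "extrinsics" (4x4, takes a point from camera to world coordinates). Camera axes: x right, y up, looking along -z (the intrinsics and any distortion apply to the point x, -y, -z); pixel columns grow to the right and rows downward; lengths in m; the calibration is good to about 2 mm. A picture is of the moment at which its call begins: read the wrist's pose just before it. camera_info takes no time and is no camera call; for the wrist camera it gives the pose at the moment of the call.
A pose or a line that the arm cannot do raises manip.Unreachable and nothing moves.
- manip.close_job(): hands the job in; it is judged then, once.
The state is a dict: "t": time; "q": joint angles; "qd": joint speeds; "joint_efforts": joint torques, N m; "eef_pos": TCP position; "orientation": TCP orientation; "contact_force": force on the tool from outside, world axes, zero at the start; "wrist_torque": the same for the moment, N m; "width": finger opening in m; "gripper_force": force on a finger pad.
Only numpy, scipy, OpenCV 4.12 (cv2) and the standard library are available. Lean on these libraries where they do the work, as an engineer would, in place of code of your own. Each camera call takes 0.05 s, during which the arm holds its last target. There are 200 camera calls.

### The job

Pick up the blue tool rack and hang it on the brass stud of the wooden block: slip the wide part of its keyhole over the stud's head until the back plate lies flat on the block, then slide the rack straight down until the slot is fully home on the stud, locked behind the head. The stud is spring-drawn and only roughly in its place, so feel for it and press gently; then let go, leaving the rack hanging upright, and leave the jar, the steel bench block and the hammer alone.

Things in the scene. Friction and masses are not known exactly. Their poses are not given: they have to be found in the camera images.
- rack: Loose blue steel tool rack, 0.3 kg, standing upright. Origin: table level, under the middle of its back plate's thickness and width; z up, y along the plate's width, x out of its front. Plate 100 wide, 6 thick (x -3 to +3), 115 high; dark wood shelf in front at the foot, x 3 to 52, 18 high. The plain rear side (-x) goes against the block. Friction drags on it as it slides down.
- rack_tab (a point): Black grip tab on top of the rack, the place to hold it: 12 thick (rack x), 40 wide (rack y), from 112 to 162 above the rack's origin. This point: its middle, 140 above the origin. Axes as the rack's.
- rack_key (a point): Middle of the keyhole's wide entry, 50 above the rack's origin, mid-thickness. The entry is 24 wide, 34 tall, with 45-degree corners of 7; its upper corners lead into a slot 13 wide, straight up, with its closed square end 37.5 above this point (33 above it is where the shank's axis lies when home). Axes as the rack's.
- block: Fixed light-wood block, 160 wide (y), 28 thick, 125 high, foot reaching 88 behind its working face. Origin: table level, middle of the working face; x points straight out of that face, which looks away from the robot (about world +x); z up. Fully home, the rack's origin is 3 out from the face and 83 below the stud's axis, axes parallel to the block's.
- stud_line (a point): On the block's working face, 103 above the table, mid-width. The brass stud, on a flat dark disc, sticks out level near here: up to 12 to either side along the block's y and up to 5 higher or lower; its true place is not reported: feel or look for it. Shank 9 diameter; head 18 diameter, front 12 out from the face, underside 4.3 out, bevelled from 14 to 18 diameter (6.5 out).
- stud (a joint): How far the spring stud is drawn out of the block (m): 0 at rest, about 0.0017 with the plate behind the head. Spring 3 N plus 0.8 N per mm. Sliding the plate down drags some 3 to 12 N, and friction holds it where it is let go; home, the slot's end meets the shank, a firm stop. The head does not yield toward the block. Over 30 N between rack and stud or block marks them.
- jar: Amber glass jar with steel lid, 52 diameter, 75 high; origin under its centre. To be left alone.
- bench_block: Square steel bench block 55 x 55 x 22, origin under its centre. To be left alone.
- hammer: Hammer lying on the table, 260 long along its x, origin mid-length, head at +x. To be left alone.
Mind the look-alikes: they are no part of the job. There is more than one size of the rack; the job needs the largest. Several things look just like the block: the one meant starts nearest to the robot's base.

How it is judged:
By the outcome, as a careful person would: the job done as asked, in the order asked, and still so for the second after the job is handed in, with the robot touching nothing.
It also fails if it takes over 72 s, if anything falls off the work surface, if the arm or the gripper's body presses on something with over 40 N, if the wrist force passes 120 N, or if a joint passes its speed limit or range.

## Working session

There is one attempt and no reset: what is moved stays moved. The work goes in short steps, each a Python script; the robot and the scene stay as the last script left them, time stands still between calls to the robot, and variables do not carry over. Pictures are saved under pics/ and viewed, at most 10 in all, crops included, and the job is handed in when it is done.

```bash
mkdir -p pics; ls
cat > h.py <<'E'
import numpy as np, cv2
from cell import manip
def snap(name,fn=None):
    info=manip.camera_info(name); p,d=manip.read_camera(name)
    np.savez(f'{fn or name}.npz',p=p,d=d,K=info["intrinsics"],E=info["extrinsics"])
    return p,d,info
def world(fn):
    f=np.load(f'{fn}.npz');K=f['K'];E=f['E'];d=f['d']
    v,u=np.mgrid[0:d.shape[0],0:d.shape[1]]
    P=np.stack([(u-K[0,2])/K[0,0]*d,-(v-K[1,2])/K[1,1]*d,-d],-1)
    return P@E[:3,:3].T+E[:3,3],f
E
python3 - <<'E'
from h import *
for n in ["scene","side"]:
    p,d,i=snap(n); print(n,i["extrinsics"][:3].round(3).tolist(),i["intrinsics"][0].round(1), [k for k in i])
a=np.load('scene.npz')['p'];b=np.load('side.npz')['p']
cv2.imwrite('pics/a.png',cv2.resize(a,(800,600),interpolation=cv2.INTER_CUBIC)[:,:,::-1])
cv2.imwrite('pics/b.png',cv2.resize(b,(800,600),interpolation=cv2.INTER_CUBIC)[:,:,::-1])
E
```

```text
pics
scene [[-0.06, -0.791, 0.608, 1.121], [0.998, -0.054, 0.028, 0.091], [0.01, 0.609, 0.793, 0.849]] [399.1   0.  254.8] ['intrinsics', 'extrinsics']
side [[0.8, 0.282, -0.53, 0.032], [-0.6, 0.396, -0.695, -0.69], [0.014, 0.874, 0.486, 0.646]] [384.    0.  256.6] ['intrinsics', 'extrinsics']
```

View pics/a.png

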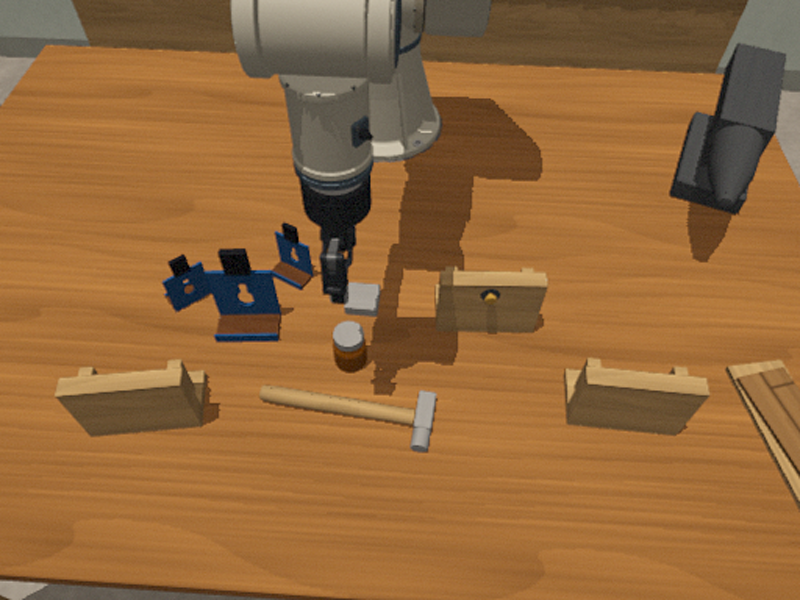

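View pics/b.png

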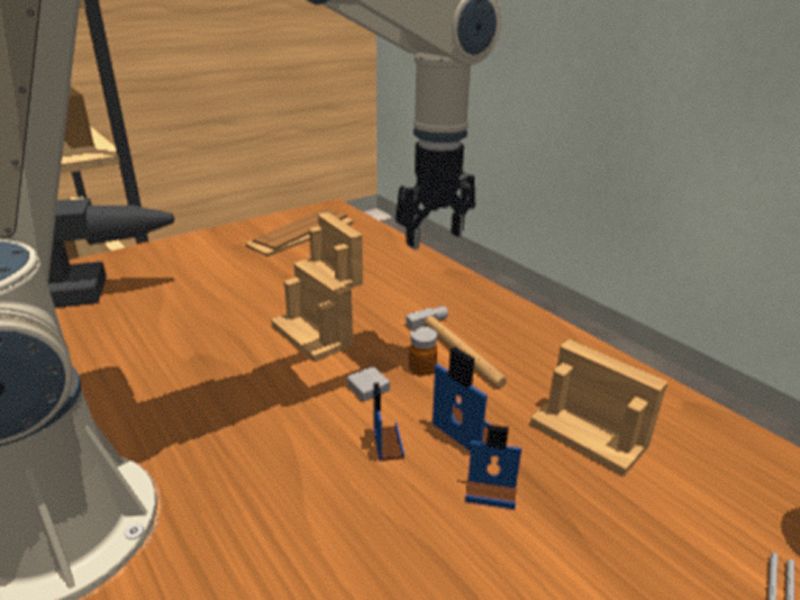

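Scene picture (800x600): blue racks at (187,285) small, (245,295) large, (293,257) small. Blocks are at (490,300) with the stud, (130,400) and (635,395). The rack at (245,295) looks largest and the block at (490,300) is nearest the base. I'll confirm both by measurement and a crop.

Run:
```python
from h import *
W,f=world('scene');p=f['p'].astype(int)
c=np.vstack([cv2.resize(f['p'][135:225,100:205],(700,600))[:300*2:1]]) 
l=cv2.resize(f['p'][135:225,100:205],(400,343),interpolation=cv2.INTER_CUBIC);r=cv2.resize(f['p'][160:220,270:360],(400,267),interpolation=cv2.INTER_CUBIC)
im=np.zeros((343,800,3),np.uint8);im[:,:400]=l;im[:267,400:]=r
cv2.imwrite('pics/c.png',im[:,:,::-1])
blue=(p[...,2]>p[...,0]+40)&(p[...,2]>60)
n,lab,st,ce=cv2.connectedComponentsWithStats(blue.astype(np.uint8))
for i in range(1,n):
    if st[i,4]<60: continue
    P=W[lab==i]; print(i,st[i],P.min(0).round(3),P.max(0).round(3))
def plane(P):
    for _ in range(4):
        m=P.mean(0);nn=np.linalg.svd(P-m,full_matrices=False)[2][2];nn*=np.sign(nn[0]);e=(P-m)@nn;P=P[abs(e)<max(.0025,1.5*e.std())]
    print('plane',m.round(4),nn.round(4),e.std().round(4),len(P),'yaw',np.degrees(np.arctan2(nn[1],nn[0])).round(2)); return P,m,nn
# rack
M=np.zeros_like(blue);M[174:200,135:180]=1
P,m,nn=plane(W[M&blue&(W[...,2]>.025)])
y=np.array([-nn[1],nn[0],0]);s=(P-m)@y;print('width',s.min(),s.max(),np.percentile(s,[1,99]),'z',P[:,2].min(),P[:,2].max())
M=np.zeros_like(blue);M[156:176,138:162]=1
T=W[M&(p.sum(2)<130)&(W[...,2]>.11)];print('tab',len(T),np.percentile(T,[2,50,98],axis=0).round(4).tolist()); s=(T-m)@y;print(np.percentile(s,[2,98]))
# block
M=np.zeros_like(blue);M[178:210,280:350]=1
P,m,nn=plane(W[M&(W[...,2]>.02)&(W[...,2]<.12)])
y=np.array([-nn[1],nn[0],0]);s=(P-m)@y;c=(np.percentile(s,.5)+np.percentile(s,99.5))/2
print('width',np.percentile(s,[.5,99.5]),'centre',(m+c*y).round(4),P[:,2].max())
# stud pts
e=(W-m)@nn; S=M&(e>.006)&(e<.02)&(W[...,2]>.08)
print('stud',S.sum(),W[S].mean(0).round(4),e[S].round(4).max(),np.percentile((W[S]-m)@y-c,[5,50,95]),np.argwhere(S).mean(0))
```

```text
1 [176 148  24  28 242] [ 0.407 -0.152  0.009] [1.121 0.091 0.849]
4 [130 173  49  28 571] [ 0.484 -0.261  0.014] [1.121 0.091 0.849]
17 [137 214  41   4  98] [ 0.569 -0.227  0.004] [ 0.585 -0.13   0.023]
plane [ 0.5316 -0.1829  0.0684] [ 0.9964  0.0852 -0.003 ] 0.001 429 yaw 4.89
width -0.046920161405998737 0.05000578595790269 [-0.04600029  0.04894035] z 0.025011518230671048 0.11726438454728483
tab 284 [[0.5258, -0.1991, 0.1157], [0.5339, -0.1797, 0.1439], [0.5371, -0.1627, 0.165]]
[-0.01644526  0.02024775]
plane [0.5364 0.2051 0.0717] [ 9.989e-01  4.620e-02 -3.000e-04] 0.001 1549 yaw 2.65
width [-0.07900248  0.07865007] centre [0.5364 0.2049 0.0717] 0.11999652269445349
stud 38 [0.5474 0.2016 0.1049] 0.0138 [-0.01121112 -0.00396929  0.00352212] [191.5        313.31578947]
```

View pics/c.png

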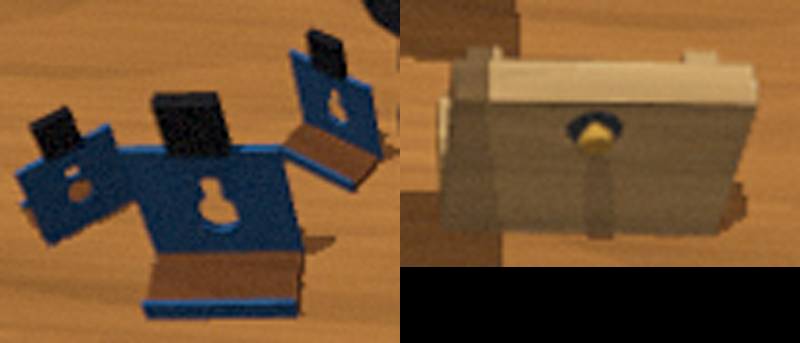

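The crop confirms the targets. The rack at (245,295) measures about 97 wide with its plate top at 117, so it's the 100 × 115 one. The block at (490,300) has the stud and is nearest. Next is a closer look at the stud with the wrist camera.

Run:
```python
from h import *
from scipy.spatial.transform import Rotation as R
s=manip.get_state();E=manip.camera_info('wrist')['extrinsics'];K=manip.camera_info('wrist')['intrinsics']
T=np.eye(4);T[:3,:3]=R.from_euler('xyz',s['orientation'],degrees=True).as_matrix();T[:3,3]=s['eef_pos']
C=np.linalg.inv(T)@E;print(s['orientation'],C.round(3).tolist(),K.round(1).tolist(),s['contact_force'])
np.save('C.npy',C)
tgt=np.array([.547,.2025,.10])
for a in (30,40,50,60):
  for base in ((180,0,0),(180,0,180),(180,0,90),(180,0,-90)):
    M=R.from_euler('y',a,degrees=True)*R.from_euler('xyz',base,degrees=True)
    Rc=M.as_matrix()@C[:3,:3]
    campos=tgt+Rc[:,2]*.22
    tcp=campos-M.as_matrix()@C[:3,3]
    rpy=M.as_euler('xyz',degrees=True)
    q=manip.solve_ik(tcp,rpy)
    print(a,base[2],(-Rc[:,2]).round(2),campos.round(3),tcp.round(3),rpy.round(1),None if q is None else np.round(q))
```

```text
[-1.79929800e+02  1.60599505e-03  8.99987259e+01] [[-0.001, 0.955, 0.298, 0.078], [1.0, 0.001, -0.001, -0.0], [-0.001, 0.298, -0.955, -0.143], [0.0, 0.0, 0.0, 1.0]] [[302.3, 0.0, 258.4], [0.0, 302.3, 195.0], [0.0, 0.0, 1.0]] [-0.19410448  0.29782602  0.05373022]
30 0 [-0.74 -0.   -0.68] [0.709 0.203 0.249] [0.57  0.203 0.164] [180.  30.   0.] [ 15.  39.  78.   8.  92. 103.]
30 180 [-0.22  0.   -0.98] [0.595 0.202 0.315] [0.591 0.202 0.152] [180. -30. 180.] [ 15.  41.  76.   7.  93. -77.]
30 90 [-0.48 -0.3  -0.83] [0.652 0.268 0.282] [0.58  0.19  0.158] [-150.    0.   90.] [14. 40. 77.  7. 92. 13.]
30 -90 [-0.48  0.3  -0.83] [0.652 0.137 0.282] [0.581 0.215 0.158] [150.   0. -90.] [  16.   40.   76.    8.   92. -166.]
40 0 [-0.84 -0.   -0.54] [0.732 0.203 0.219] [0.581 0.203 0.159] [180.  40.   0.] [ 14.  46.  70.   9. 103. 103.]
40 180 [-0.39  0.   -0.92] [0.632 0.202 0.303] [0.599 0.202 0.143] [180. -40. 180.] [ 14.  48.  67.   9. 103. -77.]
40 90 [-0.61 -0.3  -0.73] [0.682 0.268 0.261] [0.59  0.19  0.151] [-140.    0.   90.] [ 13.  47.  69.   9. 103.  12.]
40 -90 [-0.61  0.3  -0.73
[... 336 characters left out ...]
.73 -0.3  -0.61] [0.708 0.268 0.235] [0.598 0.19  0.143] [-130.    0.   90.] [ 12.  54.  61.  10. 114.  12.]
50 -90 [-0.73  0.3  -0.61] [0.708 0.137 0.235] [0.598 0.215 0.143] [130.   0. -90.] [  14.   55.   60.   12.  114. -166.]
60 0 [-0.98 -0.   -0.22] [0.762 0.203 0.148] [0.599 0.203 0.144] [180.  60.   0.] [ 13.  60.  54.  13. 124. 104.]
60 180 [-0.68  0.   -0.74] [0.696 0.202 0.262] [0.611 0.202 0.123] [180. -60. 180.] [ 12.  63.  52.  13. 124. -76.]
60 90 [-0.83 -0.3  -0.48] [0.729 0.268 0.205] [0.605 0.19  0.134] [-120.    0.   90.] [ 12.  61.  54.  12. 124.  13.]
60 -90 [-0.83  0.3  -0.48] [0.729 0.137 0.205] [0.605 0.215 0.133] [120.   0. -90.] [  13.   62.   53.   14.  124. -165.]
```

Run:
```python
from h import *
from scipy.spatial.transform import Rotation as R
C=np.load('C.npy');tgt=np.array([.547,.2025,.09])
M=R.from_euler('y',35,degrees=True)*R.from_euler('x',180,degrees=True)
Rc=M.as_matrix()@C[:3,:3];tcp=tgt+Rc[:,2]*.25-M.as_matrix()@C[:3,3];print(tcp)
manip.move_ptp(tcp,M.as_euler('xyz',degrees=True));manip.sleep(.3)
p,d,i=snap('wrist','w1');print(manip.get_state()['t'])
cv2.imwrite('pics/d.png',cv2.resize(p,(800,600),interpolation=cv2.INTER_CUBIC)[:,:,::-1])
```

```text
[0.59918559 0.20258167 0.17026021]
2.0333
```

View pics/d.png

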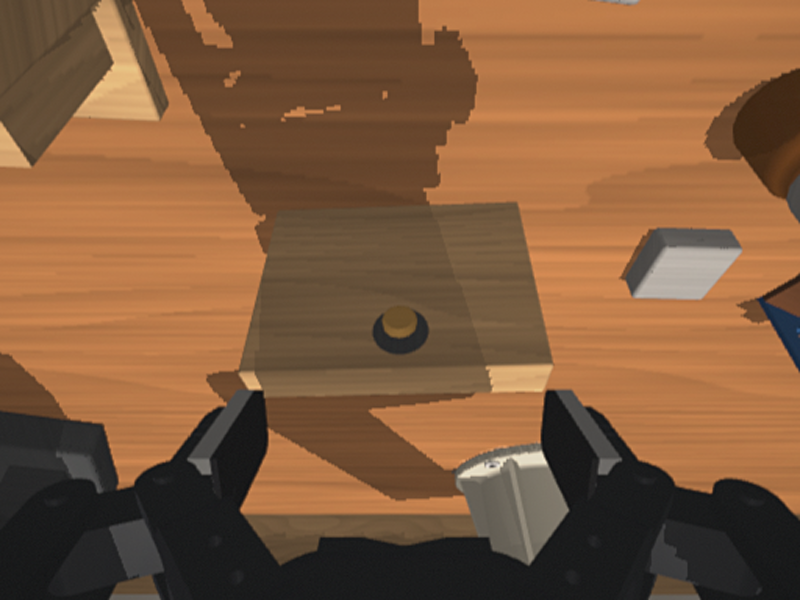

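The wrist view is upside down. It shows the block face with the stud head at (400,320) on its dark disc at (401,332), and nothing in the way.

Run:
```python
from h import *
W,f=world('w1');p=f['p'].astype(int);hsv=cv2.cvtColor(f['p'],cv2.COLOR_RGB2HSV)
M=np.zeros(p.shape[:2],bool);M[140:225,172:345]=1
P=W[M&(W[...,2]>.015)&(W[...,2]<.115)]
for _ in range(5):
    m=P.mean(0);nn=np.linalg.svd(P-m,full_matrices=False)[2][2];nn*=np.sign(nn[0]);e=(P-m)@nn;P=P[abs(e)<max(.002,1.5*e.std())]
y=np.array([-nn[1],nn[0],0]);y/=np.linalg.norm(y)
e=(W-m)@nn;F=(abs(e)<.0025)&(W[...,2]>.02)
s=(W[F]-m)@y;ok=abs(s)<.1;s=s[ok];zz=W[F][ok][:,2]
# width edges
lo=[s[(zz>a)&(zz<a+.01)].min() for a in np.arange(.03,.11,.01)];hi=[s[(zz>a)&(zz<a+.01)].max() for a in np.arange(.03,.11,.01)]
print('plane',m.round(4),nn.round(4),e[F].std());print(np.round(lo,4),np.round(hi,4),'ztop',np.percentile(zz,[99,99.9]))
c=(np.median(lo)+np.median(hi))/2;print('centre',(m+c*y).round(4),'yaw',np.degrees(np.arctan2(nn[1],nn[0])))
S=(e>.0095)&(e<.016)&(abs((W-m)@y)<.05)&(W[...,2]>.07)&(W[...,2]<.13)
Q=W[S];q=np.c_[(Q-m)@y-c,Q[:,2]].astype(np.float32)
print('head',S.sum(),e[S].mean(),cv2.minEnclosingCircle(q),q.mean(0),(q.min(0)+q.max(0))/2, Q.mean(0))
D=(p.sum(2)<150)&F
D[:180]=0;D[240:]=0;D[:,:220]=0;D[:,290:]=0
Q=W[D];q=np.c_[(Q-m)@y-c,Q[:,2]];print('disc',D.sum(),q.min(0),q.max(0),(q.min(0)+q.max(0))/2)
```

```text
plane [0.5368 0.2056 0.0684] [0.999  0.0456 0.    ] 0.0005807176442950972
[-0.076  -0.0759 -0.0762 -0.0761 -0.0757 -0.0761 -0.0759 -0.076 ] [0.0834 0.0833 0.0831 0.0832 0.083  0.0835 0.0833 0.0834] ztop [0.12527946 0.12590083]
centre [0.5366 0.2093 0.0684] yaw 2.6154784054226785
head 321 0.011639771253113444 ((-0.0031591046135872602, 0.10187523066997528), 0.009162490256130695) [-0.00331241  0.10293531] [-0.00335656  0.10216638] [0.54838154 0.20649878 0.10293532]
disc 427 [-0.01739308  0.09013647] [0.01093661 0.11549013] [-0.00322823  0.1028133 ]
```

The scene and wrist cameras disagree by about 4 mm in y. I'll measure the rack from the same relative wrist view so that the calibration error cancels.

Run:
```python
from h import *
from scipy.spatial.transform import Rotation as R
M=R.from_euler('y',35,degrees=True)*R.from_euler('x',180,degrees=True);rpy=M.as_euler('xyz',degrees=True)
tcp=np.array([.599+.5315-.5366,.2026-.1775-.2065,.185])
manip.move_l([.62,.2026,.24],feed=.3)
manip.move_l([.62,tcp[1],.24],feed=.35)
manip.move_l(tcp,feed=.2);manip.sleep(.3)
p,d,i=snap('wrist','w2');print(manip.get_state()['t'],manip.get_state()['eef_pos'])
cv2.imwrite('pics/e.png',cv2.resize(p,(800,600),interpolation=cv2.INTER_CUBIC)[:,:,::-1])
W,f=world('w2');p=p.astype(int)
blue=(p[...,2]>p[...,0]+40)&(p[...,2]>60)&(abs(W[...,0]-.53)<.03)&(abs(W[...,1]+.18)<.06)&(W[...,2]>.022)
P=W[blue]
for _ in range(5):
    m=P.mean(0);nn=np.linalg.svd(P-m,full_matrices=False)[2][2];nn*=np.sign(nn[0]);e=(P-m)@nn;P=P[abs(e)<max(.002,1.5*e.std())]
y=np.array([-nn[1],nn[0],0]);y/=np.linalg.norm(y)
print('plane',m.round(4),nn.round(4),e.std(),len(P),'yaw',np.degrees(np.arctan2(nn[1],nn[0])))
s=(P-m)@y;z=P[:,2]
for a in np.arange(.025,.115,.01):
    t=np.sort(s[(z>a)&(z<a+.01)]);g=np.diff(t[abs(t)<.03]);k=g.argmax();tt=t[abs(t)<.03];print(round(a,3),t[[0,-1]].round(4),((t[0]+t[-1])/2).round(4),'gap',tt[k:k+2].round(4),tt[k:k+2].mean().round(4))
T=W[(p.sum(2)<130)&(abs(W[...,0]-.535)<.012)&(abs(W[...,1]+.18)<.04)&(W[...,2]>.12)&(W[...,2]<.165)]
s=(T-m)@y;print('tab',len(T),np.percentile(s,[1,99]),T[:,2].max(),np.percentile((T-m)@nn,[2,50,98]),'ztop plate',z.max())
np.save('rackm.npy',np.r_[m,nn,y])
```

```text
4.4833 [ 0.59443762 -0.18144529  0.18565841]
plane [ 0.5315 -0.1791  0.0742] [0.9965 0.0835 0.0011] 0.0005326247790394821 7046 yaw 4.791487745978228
0.025 [-0.0482  0.0494] 0.0006 gap [0.0008 0.0017] 0.0012
0.035 [-0.0483  0.0495] 0.0006 gap [-0.0062  0.0078] 0.0008
0.045 [-0.0486  0.0495] 0.0005 gap [-0.0127  0.0132] 0.0002
0.055 [-0.0485  0.0504] 0.0009 gap [-0.0097  0.0101] 0.0002
0.065 [-0.0485  0.0498] 0.0006 gap [-0.0059  0.0062] 0.0002
0.075 [-0.0484  0.0499] 0.0008 gap [-0.0075  0.0077] 0.0001
0.085 [-0.0486  0.0504] 0.0009 gap [-0.0021 -0.0012] -0.0016
0.095 [-0.0486  0.0506] 0.001 gap [-0.002  -0.0012] -0.0016
0.105 [-0.0486  0.0503] 0.0008 gap [-0.0046 -0.0038] -0.0042
tab 2296 [-0.01837759  0.01941763] 0.16293130258893862 [0.00163308 0.00298408 0.00419324] ztop plate 0.1187015482424226
```

View pics/e.png

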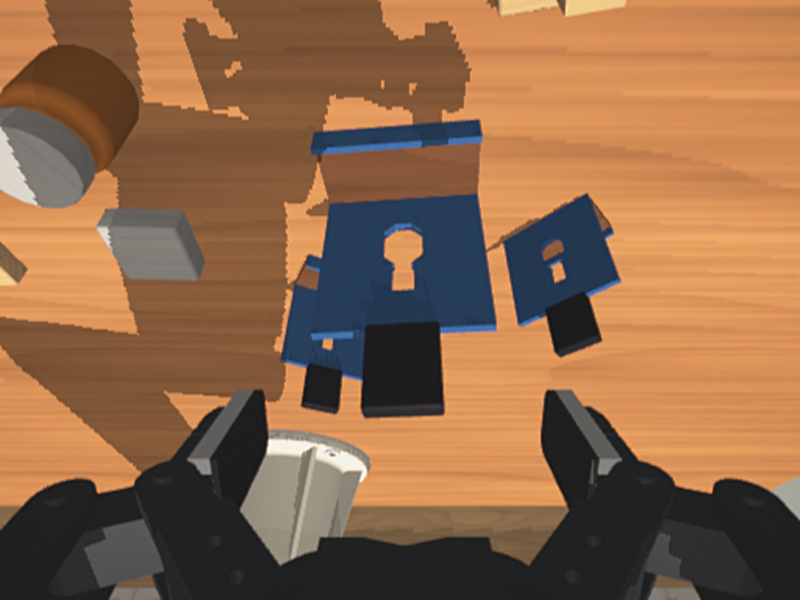

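The rack stands at (0.5285, -0.1790), yaw 4.8°. Its plate measures 98.5 wide with the top at 118 and the tab top at 163, which matches the sizes given. The picture shows its keyhole at (404,250) and tab at (402,370), with the small racks at either side, lower. Now the grasp.

Run:
```python
from h import *
O=[.5285,-.1790];yaw=94.79
manip.move_l([.62,-.181,.27],feed=.3)
manip.set_gripper(.045,force=100)
manip.move_ptp([*O,.20],[180,0,yaw])
manip.move_l([*O,.1215],feed=.1)
f0=manip.get_state()
print(f0['t'],f0['eef_pos'],f0['contact_force'],f0['q'])
manip.set_gripper(0,force=100)
s=manip.get_state();print(s['width'],s['gripper_force'],s['contact_force'])
manip.move_l([*O,.235],feed=.12);manip.sleep(.2)
s=manip.get_state();print(s['t'],s['width'],s['contact_force'],s['wrist_torque'])
p,d,i=snap('scene','s2');snap('side','sd2')
a=p[110:260,90:290];cv2.imwrite('pics/f.png',cv2.resize(a,(800,600),interpolation=cv2.INTER_CUBIC)[:,:,::-1])
```

```text
7.8917 [ 0.52895951 -0.17913581  0.12198093] [ 0.01650467 -0.35321643  0.80844564] [-1.88626582e+01  2.18117895e+01  1.07223268e+02 -5.46668108e-04
  5.09190049e+01 -2.36519656e+01]
0.010968344521800337 97.96216249465942 [-2.45611422 -0.08656601  6.32080422]
9.5917 0.0107867490846201 [ 0.58135577  0.01743839 -3.29822728] [-0.02211293  0.03555658 -0.02384242]
```

View pics/f.png

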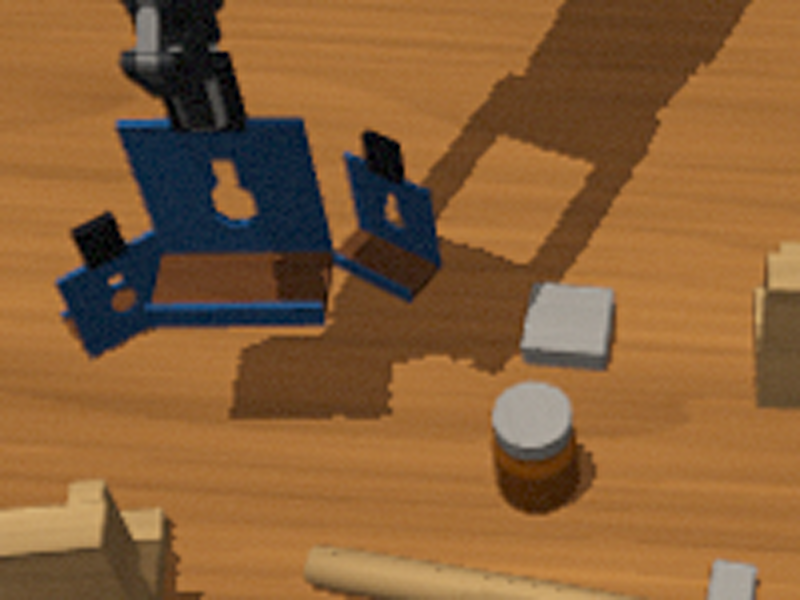

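The rack is lifted upright and clear of the others. I'll check its pose in the hand against the first scene fit, then carry it to the pre-insertion point.

```bash
cat >> h.py <<'E'
def rackfit(fn,x,y_,z0,z1):
    W,f=world(fn);p=f['p'].astype(int)
    b=(p[...,2]>p[...,0]+40)&(p[...,2]>60)&(abs(W[...,0]-x)<.02)&(abs(W[...,1]-y_)<.062)&(W[...,2]>z0)&(W[...,2]<z1)
    P=W[b]
    for _ in range(5):
        m=P.mean(0);nn=np.linalg.svd(P-m,full_matrices=False)[2][2];nn*=np.sign(nn[0]);e=(P-m)@nn;P=P[abs(e)<max(.002,1.5*e.std())]
    y=np.array([-nn[1],nn[0],0]);y/=np.linalg.norm(y);s=(P-m)@y;c=np.percentile(s,[1,99]).mean()
    print(fn,'centre',(m+c*y).round(4),'n',nn.round(4),'w',np.ptp(np.percentile(s,[1,99])).round(4),'ztop',P[:,2].max().round(4),len(P))
    return m+c*y,nn
E
python3 - <<'E'
from h import *
rackfit('scene',.5316,-.1815,.03,.12);rackfit('s2',.5316,-.1815,.14,.235)
F=np.array([.53675,.2060]);n=np.array([.99896,.0456]);yaw=92.62
pre=F+.045*n
manip.move_l([.60,-.179,.235],feed=.25)
manip.move_l([*pre,.235],feed=.3,rotation=[180,0,yaw])
z=.1025-.050+.122
manip.move_l([*pre,z],feed=.1);manip.sleep(.3)
s=manip.get_state();print(s['t'],s['eef_pos'],s['orientation'],s['width'],s['contact_force'],pre,z)
snap('scene','s3');rackfit('s3',pre[0]+.003,pre[1]-.003,.075,.165)
W,f=world('s3');a=f['p'][140:230,270:390];cv2.imwrite('pics/g.png',cv2.resize(a,(800,600),interpolation=cv2.INTER_CUBIC)[:,:,::-1])
E
```

```text
scene centre [ 0.5314 -0.1818  0.0726] n [0.9964 0.0842 0.0057] w 0.0959 ztop 0.1196 433
s2 centre [ 0.5304 -0.1825  0.1851] n [0.9945 0.1048 0.0022] w 0.0923 ztop 0.2302 234
12.625 [0.58200357 0.20817321 0.17508102] [ 1.79944721e+02 -1.38597086e-02  9.26232807e+01] 0.010324535362243637 [-0.52509094  0.32014213 -3.78785483] [0.5817032 0.208052 ] 0.1745
s3 centre [0.5852 0.1857 0.1177] n [ 0.9985  0.0548 -0.0058] w 0.0582 ztop 0.1607 165
```

View pics/g.png

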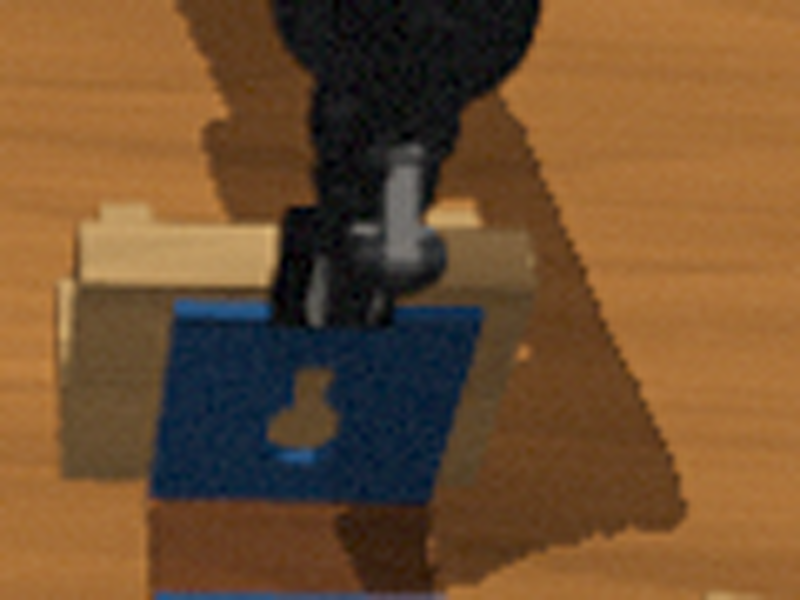

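The rack hangs upright in front of the block, with the keyhole at (305,415) in the crop. Now I'll approach gently, with a force stop.

Run:
```python
from h import *
F=np.array([.53675,.2060]);n=np.array([.99896,.0456]);z=.1745
rep=lambda l:(lambda s:print(l,s['t'],'out',((s['eef_pos'][:2]-F)@n*1e3).round(2),'lat',((s['eef_pos'][:2]-F)@[-n[1],n[0]]*1e3).round(2),'z',s['eef_pos'][2].round(4),'F',s['contact_force'].round(2),'M',s['wrist_torque'].round(3)))(manip.get_state())
rep('pre')
print(manip.move_l([*(F+.020*n),z],feed=.05,threshold=5));rep('a')
print(manip.move_l([*(F-.001*n),z],feed=.012,threshold=4));rep('b')
manip.sleep(.3);rep('c')
```

```text
pre 12.675 out 45.18 lat 0.09 z 0.1749 F [-1.02  0.24 -4.1 ] M [-0.012  0.083 -0.003]
False
a 13.325 out 20.12 lat 0.1 z 0.1747 F [ 0.11 -0.26 -3.21] M [0.017 0.048 0.035]
True
b 14.6417 out 2.98 lat -0.02 z 0.1742 F [ 3.87 -0.08 -1.1 ] M [ 0.052 -0.678 -0.009]
c 14.9417 out 2.94 lat -0.07 z 0.1738 F [ 4.71  0.14 -0.17] M [ 0.149 -1.097  0.015]
```

It went flush at 2.98 mm out, where the head alone would have stopped it at about 15. The stud is in the keyhole, so I'll slide down with a force stop.

```bash
cat >> h.py <<'E'
F=np.array([.53675,.2060]);n=np.array([.99896,.0456])
def rep(l):
    s=manip.get_state();print(l,s['t'],'out',((s['eef_pos'][:2]-F)@n*1e3).round(2),'lat',((s['eef_pos'][:2]-F)@[-n[1],n[0]]*1e3).round(2),'z',s['eef_pos'][2].round(4),'F',s['contact_force'].round(2),'M',s['wrist_torque'].round(3),s['width'].round(4))
    return s['eef_pos']
E
python3 - <<'E'
from h import *
for zt in (.165,.155,.147):
    print(manip.move_l([*(F+.0029*n),zt],feed=.015,threshold=13));e=rep(zt)
    if e[2]>zt+.002: break
E
```

```text
FalseTraceback (most recent call last):
  File "<stdin>", line 3, in <module>
  File "h.py", line 23, in rep
    s=manip.get_state();print(l,s['t'],'out',((s['eef_pos'][:2]-F)@n*1e3).round(2),'lat',((s['eef_pos'][:2]-F)@[-n[1],n[0]]*1e3).round(2),'z',s['eef_pos'][2].round(4),'F',s['contact_force'].round(2),'M',s['wrist_torque'].round(3),s['width'].round(4))
                                                                                                                                                                                                                                      ^^^^^^^^^^^^^^^^
AttributeError: 'float' object has no attribute 'round'
```

```bash
sed -i "s/s\['width'\].round(4)/round(s['width'],4)/" h.py
python3 - <<'E'
from h import *
rep('now')
for zt in (.157,.150,.146):
    print(manip.move_l([*(F+.0029*n),zt],feed=.015,threshold=13));e=rep(zt)
    if e[2]>zt+.002: break
E
```

```text
now 15.65 out 3.06 lat -0.05 z 0.1645 F [ 5.73 -0.53 -2.18] M [ 0.093 -1.215  0.032] 0.0108
False
0.157 16.3333 out 3.11 lat 0.08 z 0.157 F [ 5.41 -0.06  1.13] M [ 0.14  -0.976  0.08 ] 0.0108
False
0.15 16.95 out 3.12 lat 0.04 z 0.1497 F [5.84 0.11 1.86] M [ 0.144 -1.087  0.01 ] 0.0108
False
0.146 17.3667 out 3.09 lat 0.04 z 0.1456 F [6.69 0.83 1.68] M [ 0.12  -1.131 -0.006] 0.0109
```

Drag of about 5 N has appeared, which fits the plate being behind the head. Home is expected near z 0.1415, so I'll continue to the stop.

Run:
```python
from h import *
print(manip.move_l([*(F+.0029*n),.133],feed=.01,threshold=9));rep('stop')
manip.sleep(.2);rep('hold')
```

```text
True
stop 18.1 out 3.15 lat 0.05 z 0.1399 F [-1.1  -0.13  4.26] M [-0.028 -0.127 -0.013] 0.0108
hold 18.3 out 3.31 lat 0.05 z 0.14 F [-2.84  0.55  3.13] M [-0.132  0.38  -0.016] 0.0113
```

Run:
```python
from h import *
print(manip.move_l([*(F+.0029*n),.134],feed=.008,threshold=8));rep('stop2')
manip.sleep(.2);rep('hold')
snap('scene','s4');snap('side','sd4')
W,f=world('s4');a=f['p'][140:230,270:390];W2,g=world('sd4');b=g['p'][150:240,165:285]
cv2.imwrite('pics/h.png',np.hstack([cv2.resize(x,(400,300),interpolation=cv2.INTER_CUBIC) for x in (a,b)])[:,:,::-1])
```

```text
True
stop2 18.65 out 3.34 lat 0.06 z 0.1399 F [-2.4  -0.71  6.65] M [-0.083  0.289  0.005] 0.0108
hold 18.85 out 3.33 lat 0.02 z 0.1399 F [-2.95 -0.82  6.12] M [-0.02   0.366  0.001] 0.0109
```

View pics/h.png

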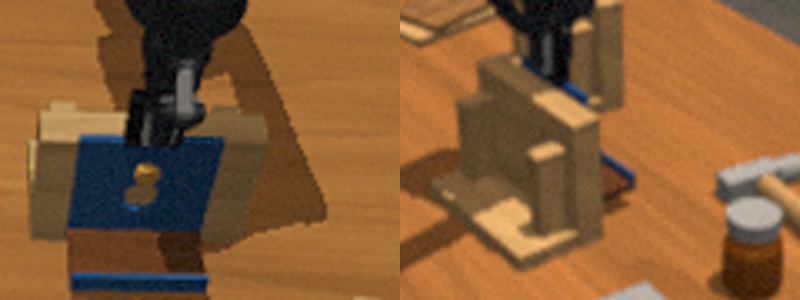

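The head sits at the top of the slot (crop pixel (147,172)) and the stop is firm. One more firm push within limits, then I'll release and retreat upward.

Run:
```python
from h import *
print(manip.move_l([*(F+.0033*n),.132],feed=.008,threshold=12));e=rep('push')
manip.sleep(.1);e=rep('hold')
manip.set_gripper(.045);rep('open')
manip.sleep(.2)
manip.move_l([e[0],e[1],.30],feed=.12);manip.sleep(.5);rep('up')
snap('scene','s5');c,nn=rackfit('s5',.5427,.206,.03,.133)
W,f=world('s5');a=f['p'][130:240,250:397]
cv2.imwrite('pics/i.png',cv2.resize(a,(800,600),interpolation=cv2.INTER_CUBIC)[:,:,::-1])
```

```text
True
push 19.3333 out 3.34 lat 0.07 z 0.1398 F [-2.86 -1.24  6.96] M [-0.141  0.319 -0.001] 0.0108
hold 19.4333 out 3.34 lat 0.05 z 0.1398 F [-1.67 -0.32  7.74] M [-0.035  0.354  0.012] 0.0107
open 19.8583 out 3.21 lat -0.02 z 0.1392 F [-0.09 -0.03 -0.78] M [-0.013 -0.048  0.004] 0.045
up 22.05 out 3.33 lat 0.04 z 0.2999 F [-0.44  0.   -0.14] M [-0.008  0.007 -0.001] 0.0448
s5 centre [0.5426 0.1975 0.0769] n [ 0.9988  0.0485 -0.0016] w 0.0854 ztop 0.133 202
```

View pics/i.png

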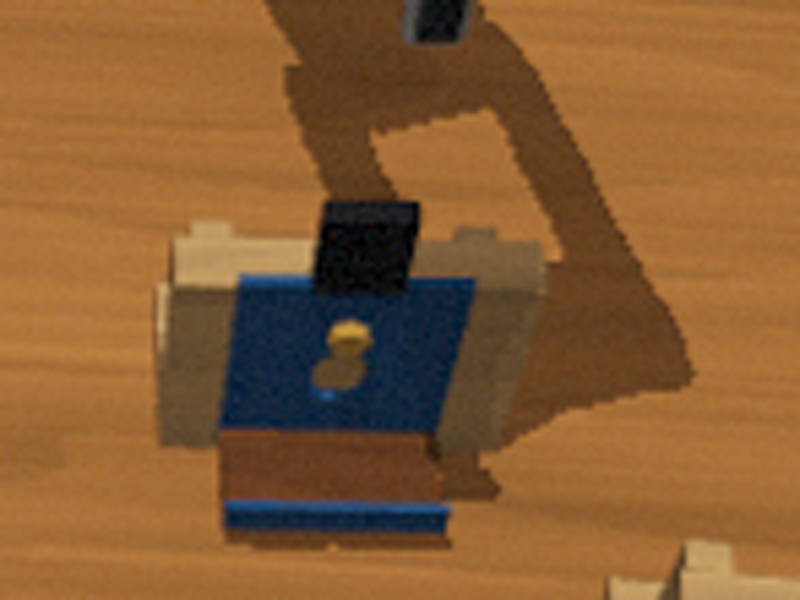

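The rack hangs upright, plate flat and parallel to the block, with the brass head at the slot's upper end (348,337). The stop held three times at the same height, and the gripper is clear.

```bash
python3 -c "
from cell import manip
print(manip.close_job())"
```

```text
the job is handed in; nothing more can be done
None
```

The largest blue rack hangs upright on the nearest block's stud, slid down to a firm stop and released, and the job was handed in at about 22 s. The jar, bench block and hammer were not touched.

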